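# Centre the vacuum chamber lid and pump it down

### The arm

A 6-joint arm with a two-finger parallel gripper is mounted at the origin on a cart in front of the work surface, level with it; the furniture and walls round the work are solid. World frame = base frame: x ahead of the robot, y to its left, z up, the work surface at z = 0. Lengths are in m, angles in rad, forces in N, time in s.
With the tool pointing down it reaches from about 0.375 to 0.9 m from the base axis. Payload 3.1 kg.
Tool frame: the origin (TCP) lies on the centre line of the jaws, within the pads' length; the fingertips stand robot.finger_overhang ahead of it and the grasp point (between the pads) lies 2 mm behind it (robot.finger_overhang is the distance from the TCP to the fingertips, in m); z points along the fingers, y is the direction in which the jaws open and shut (so a half turn about z gives the same grasp; the last joint's range is limited). The gripper opens to 87 mm and grips with 3 to 60 N. Pads are 19 mm wide; open, the fingers measure 117 mm over their backs; the gripper's body (75 mm by 190 mm) begins 51 mm behind the grasp point.
Start: joints at [-1.417, 0.527, 1.433, -0, 1.181, -0.178], TCP at [0.204, -0.591, 0.24] pointing down, gripper open.
Joint ranges: [-3.08, 3.08], [-0.75, 2.2], [0.22, 2.44], [-1.43, 4.57], [0, 2.65], [-2.85, 2.85]. Speed limits (rad/s): [2.79, 2.79, 3.14, 3.14, 3.14, 3.14].

### API

Orientations are given as a unit quaternion [x, y, z, w].
In Python, from rig import robot gives the robot as it stands. The module is installed in compiled form; this text tells all that it offers.
- The arm moves only by the tool step_arm, never from a script. Its arguments are lists of equal length, an entry for each row: "slide": the shift along the tool's x, y, z in mm, a list of three; "twist": the turn about the tool's z in degrees. A call has 1 to 20 rows; each row shifts and turns the commanded pose from where the row before left it, along the tool's axes as they then stand; what a row does not reach is not made up. A row lasts 1/12 s, in which the tool goes at most 41.7 mm and 7.16 degrees, less where a joint would pass 70% of its speed; a pose out of reach is approached as far as the arm can. A call is refused whole if a number of a shift passes 41.7 or a number of a turn 7.16, either way. A call with a gripper value outside its range is refused whole. "jaw" is the finger opening in mm, from 0 to 87, set as the call begins (left out, the last holds). The fingers move at their own pace and stop on an object; "force" is the grip in N (left out, the last holds). Time passes only in rows, so rows that do not move let the fingers close. It gives the time, the measured TCP pose, the force and the opening at its end, in the units of the state.
- robot.get_obs(): the state, without advancing time (a new reading comes with each control period).
- robot.camera(name): name is "side" or "top"; returns a dict with "color" (400x640x3 uint8, blue, green, red), "depth" (400x640 float32, m along the optical axis (not along the pixel's ray), 0 where there is no reading), "camera_matrix" (3x3 intrinsics, pixels), "k1" (the pictures are not rectified: a ray, as slopes to the right and down, at radius r is drawn at 1 + k1 r^2 times it, then the intrinsics apply), "origin" and "orientation" of the camera in the world. Camera axes: x right, y down, z forward; pixel columns grow to the right and rows downward; lengths in m; the calibration is good to about 2 mm. A picture is of the moment at which its call begins.
- robot.hand_in(): hands the job in, once; it reports no verdict.
The state is a dict: "time": time; "q": joint angles; "joint_velocities": joint speeds; "joint_torque": joint torques, N m; "position": TCP position; "tool_rot": TCP orientation; "ft_force": force on the tool from outside, world axes, zero at the start; "moment": the same for the moment, N m; "grip_width": finger opening in m.
Only numpy, scipy, OpenCV 4.12 (cv2) and the standard library are available. Lean on these libraries where they do the work, as an engineer would, in place of code of your own. Each camera call takes 0.05 s, during which the arm holds its last target.

### The job

The flat lid of the small vacuum chamber has been knocked askew, so the chamber cannot seal. Tap the lid on whichever sides need it, without lifting it off, until it sits square and an even, straight band of the black gasket shows all the way round; only then work the hand pump: at least three full strokes of its lever, each one right down to the stop and then let it spring all the way back up. Leave the lid squarely centred and the lever up, and do not disturb the flask and the beaker beside the unit.

Things in the scene. Friction and masses are not known exactly. Their poses are not given: they have to be found in the camera images.
- lid_centre (a point): centre (half-way up) of the chamber's loose lid: a plain aluminium plate, 94 x 124 mm and 20 mm thick, about 0.5 kg, with a dark rectangular sight glass in a flat steel frame (2 mm proud) on top. Too wide to grasp. It lies flat on the gasket and slides when pushed at its edge faces (about 5 N); pushed near the end of a side it turns as well. It stays where it is left.
- lid: the same lid; this origin is the centre of its underside
- gasket_centre (a point): centre of the chamber's gasket, on its top face, 100 mm above the bench. The gasket is a flat black rubber frame, 124 mm (along the unit's x) by 154 mm (along its y) outside, 72 x 102 mm inside, on the flange (126 x 156 mm) of a fixed steel box. With the lid centred and square a 15 mm band of gasket shows along all four sides.
- vacuum_unit: the unit, fixed to the bench: a grey base plate 150 x 298 mm with the chamber and a hand pump; origin at bench height under the chamber's centre. y axis along the plate from chamber to pump (to the robot's left, turned a little towards the robot), x axis away from the robot; the chamber is parallel to these. Between pump and chamber all is below 60 mm. The instrument behind is 155 mm high.
- lever_grip (a point): point on top of the black round handle (21 mm thick, 52 mm long) at the free end of the pump lever, 22 mm from its end and 105 mm from the pivot; press down here. The lever points from the pivot along the unit's -x. Lever up, this point is about 145 mm above the bench (the handle's end 152 mm); on a full stroke it comes down 50 mm and shifts 8 mm along the unit's -x. Nothing is under it.
- pump_lever (a joint): angle of the pump lever: 0 when up (released, 0.30 rad above level), 0.48 rad fully down at its stop. Sprung: it takes about 3 N at the handle to start it and about 8 N to hold it down, and it springs back up by itself when let go.
- flask_mid (a point): middle, 50 mm above the bench, of a loose clear conical flask, 64 mm in diameter and 105 mm tall, upright on the bench beyond the pump end of the unit; leave it alone
- beaker_mid (a point): middle, 35 mm above the bench, of a loose clear beaker with a spout, about 60 mm in diameter and 70 mm tall, upright on the bench at the chamber end of the unit; leave it alone

How it is judged:
On the way, in this order (a step that is already met when the one before it is completed fails the run):
1. the lid lies flat on the gasket, centred to within 5 mm and square to it within 0.07 rad, at rest and let go, with the pump lever still up (horizontal distance between lid_centre and gasket_centre below 0.005 m and angle between the x axis of lid and the x axis of vacuum_unit, either way round below 0.07 rad and angle between lid_centre's own z axis and vertical below 0.05 rad and linear speed of lid below 0.01 m/s and contact force between lid and the fingers below 0.2 N and value of joint pump_lever below 0.06 rad), for 0.3 s.
2. first stroke: the pump lever is pushed right down (at least 0.40 of its 0.48 rad) (value of joint pump_lever above 0.4 rad), for 0.05 s.
3. the lever has sprung right back up after the first stroke (below 0.06 rad) (value of joint pump_lever below 0.06 rad), for 0.05 s.
4. second stroke: the pump lever is pushed right down (at least 0.40 of its 0.48 rad) (value of joint pump_lever above 0.4 rad), for 0.05 s.
5. the lever has sprung right back up after the second stroke (below 0.06 rad) (value of joint pump_lever below 0.06 rad), for 0.05 s.
6. third stroke: the pump lever is pushed right down (at least 0.40 of its 0.48 rad) (value of joint pump_lever above 0.4 rad), for 0.05 s.
At the end, for the whole second after the job is handed in: The lid lies flat and at rest on the gasket, its centre within 5 mm of the gasket's centre and its edges within 0.07 rad of parallel to the gasket's, and the pump lever is back up (below 0.06 rad) after at least three full strokes (horizontal distance between lid_centre and gasket_centre below 0.005 m and angle between the x axis of lid and the x axis of vacuum_unit, either way round below 0.07 rad and angle between lid_centre's own z axis and vertical below 0.05 rad and linear speed of lid below 0.01 m/s and value of joint pump_lever below 0.06 rad); the robot touches nothing.
It fails at once if the pump lever is worked (beyond 0.12 rad) while the lid is more than 5 mm off centre or 0.07 rad askew (value of joint pump_lever above 0.12 rad and (horizontal distance between lid_centre and gasket_centre above 0.005 m or angle between the x axis of lid and the x axis of vacuum_unit, either way round above 0.07 rad)).
It fails at once if the lid is lifted more than 15 mm off the gasket (z of lid_centre in the frame of gasket_centre above 0.025 m).
It fails at once if the lid is tipped or falls into or off the chamber (angle between lid_centre's own z axis and vertical above 0.3 rad).
It fails at once if the flask is shifted more than 20 mm or tipped (distance of flask_mid from where it was at the start of the episode above 0.02 m or angle between flask_mid's own z axis and vertical above 0.3 rad).
It fails at once if the beaker is shifted more than 20 mm or tipped (distance of beaker_mid from where it was at the start of the episode above 0.02 m or angle between beaker_mid's own z axis and vertical above 0.3 rad).
It also fails if it takes over 64 s, if anything falls off the work surface, if the arm or the gripper's body presses on something with over 40 N, if the wrist force passes 120 N, or if a joint passes its speed limit or range.

## Working session

There is one attempt and no reset: what is moved stays moved. The work goes in short steps, Python scripts to look and compute and a tool call to move; the robot and the scene stay as the last step left them, time stands still between calls to the robot, and variables do not carry over. Pictures are saved under pics/ and viewed, and the job is handed in when it is done.

Besides the shell and the picture viewer there is one more tool, called after ">>>" as name(argument=value, ...), one argument or row to a line, values as JSON. step_arm: Moves the arm, as the interface text tells. Its arguments: {"type":"object","properties":{"slide":{"type":"array","items":{"type":"array","items":{"type":"number"}}},"twist":{"type":"array","items":{"type":"number"}},"jaw":{"type":"number"},"force":{"type":"number"}},"required":["slide","twist"]}

```bash
mkdir -p pics; python3 - <<'E'
from rig import robot
import cv2,numpy as np,pickle
print(robot.finger_overhang)
o=robot.get_obs();print({k:np.round(v,3) for k,v in o.items()})
for n in("top","side"):
    c=robot.camera(n);pickle.dump(c,open(n+'0.pkl','wb'));cv2.imwrite(f'pics/{n}0.png',c['color'])
    print(n,c['camera_matrix'],c['k1'],c['origin'],c['orientation'])
E
```

```text
0.017
{'time': np.float64(0.0), 'q': array([-1.416,  0.528,  1.434, -0.   ,  1.181, -0.179]), 'joint_velocities': array([-0.001,  0.001,  0.   , -0.001,  0.002,  0.001]), 'joint_torque': array([ 1.0000e-03, -4.4004e+01, -1.7659e+01,  6.3000e-02,  5.8000e-02,
       -0.0000e+00]), 'position': array([ 0.204, -0.59 ,  0.239]), 'tool_rot': array([ 0.986,  0.166,  0.   , -0.001]), 'ft_force': array([ 0.272, -0.278,  0.694]), 'moment': array([ 0.027, -0.029,  0.016]), 'grip_width': np.float64(0.087)}
top [[415.39669559   0.         316.29032552]
 [  0.         415.39669559 193.10565532]
 [  0.           0.           1.        ]] -0.010760448371100162 [0.39961143 0.09136067 1.03176048] [-0.70422863  0.70778479 -0.0343184   0.04387456]
side [[414.83948124   0.         314.5683334 ]
 [  0.         414.83948124 202.83857076]
 [  0.           0.           1.        ]] 0.001103970056119516 [ 0.35062021 -0.66640649  0.64189809] [ 0.87541539 -0.08461674  0.05011944 -0.47326097]
```

```bash
ls -la
```

```text
total 3516
drwxr-xr-x  3 agent agent    4096 Dec  6 11:15 .
drwxr-xr-x 23 root  root     4096 Dec  6 11:15 ..
drwxr-xr-x  2 agent agent    4096 Dec  6 11:15 pics
-rw-r--r--  1 agent agent 1792575 Dec  6 11:15 side0.pkl
-rw-r--r--  1 agent agent 1792575 Dec  6 11:15 top0.pkl
```

View pics/top0.png

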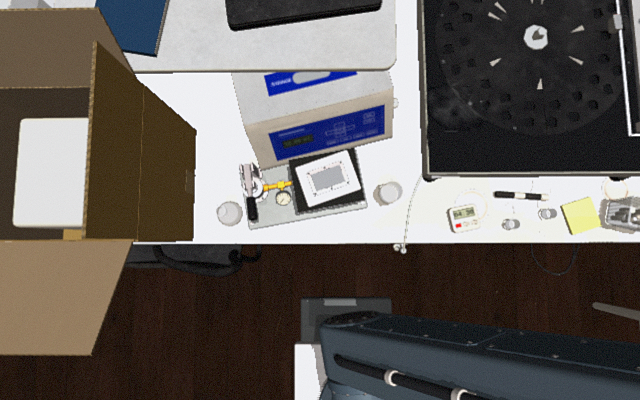

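View pics/side0.png

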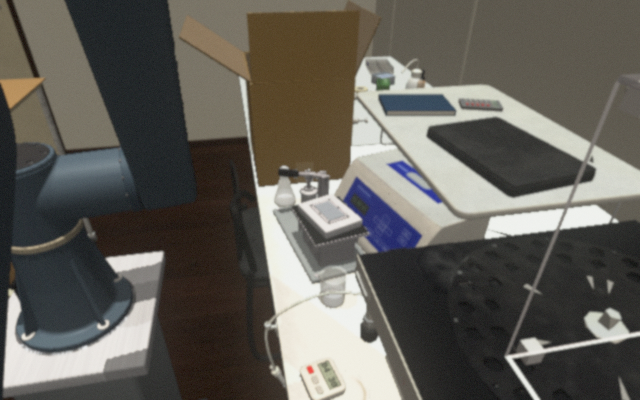

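```bash
cat > h.py <<'E'
import numpy as np,cv2,pickle
from scipy.spatial.transform import Rotation as R
def ray(c,u,v):
    K=c['camera_matrix'];d=np.array([(u-K[0,2])/K[0,0],(v-K[1,2])/K[1,1]]);s=d.copy()
    for _ in range(8): s=d/(1+c['k1']*(s@s))
    return R.from_quat(c['orientation']).apply([s[0],s[1],1.])
def atz(c,u,v,z):
    r=ray(c,u,v);o=np.array(c['origin']);return o+r*(z-o[2])/r[2]
def proj(c,p):
    q=R.from_quat(c['orientation']).inv().apply(np.array(p)-c['origin']);s=q[:2]/q[2];s=s*(1+c['k1']*(s@s))
    K=c['camera_matrix'];return s*K[0,0]+K[:2,2]
def crop(c,x0,y0,w,h,k,fn):
    im=c['color'][y0:y0+h,x0:x0+w];cv2.imwrite(fn,cv2.resize(im,None,fx=k,fy=k,interpolation=cv2.INTER_CUBIC))
E
python3 - <<'E'
from h import *
c=pickle.load(open('top0.pkl','rb'));crop(c,210,140,200,100,4,'pics/t0c.png');crop(c,280,140,95,80,8,'pics/t0d.png')
s=pickle.load(open('side0.pkl','rb'));crop(s,260,150,130,160,4,'pics/s0c.png')
E
```

```text
(no output)
```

View pics/t0c.png

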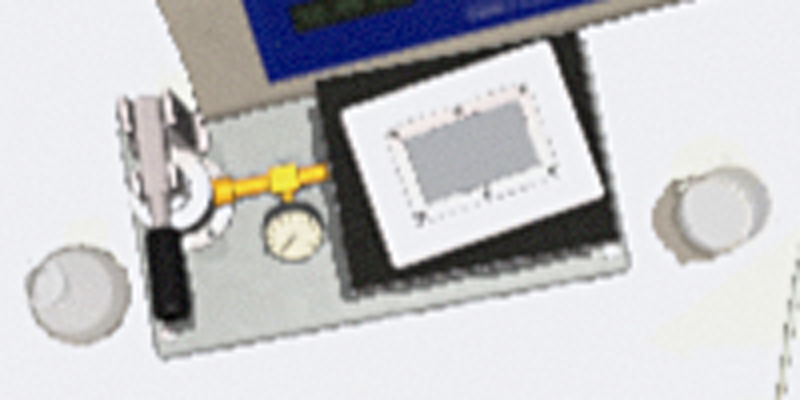

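View pics/t0d.png

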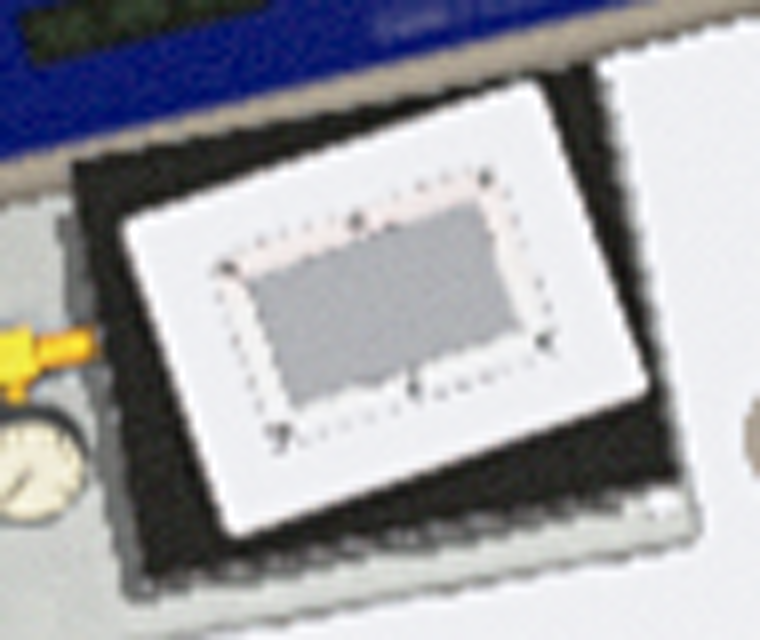

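View pics/s0c.png

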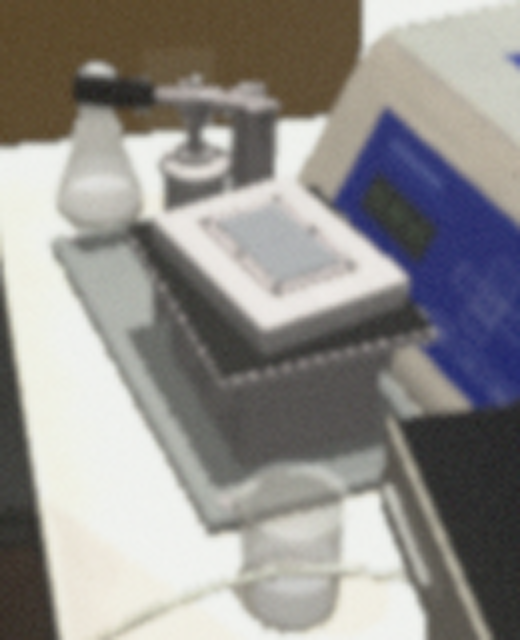

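```bash
cat > fit.py <<'E'
from h import *
from scipy.optimize import minimize
# render-free edge fit: maximise gradient contrast along the rectangle's edges projected in the image
def rect(cx,cy,th,hx,hy,n=40):
    t=np.linspace(-.85,.85,n);c,s=np.cos(th),np.sin(th);out=[]
    for (px,py,nx,ny) in [(hx+0*t,hy*t,1,0),(-hx+0*t,hy*t,-1,0),(hx*t,hy+0*t,0,1),(hx*t,-hy+0*t,0,-1)]:
        out.append((np.c_[c*px-s*py+cx,s*px+c*py+cy],np.array([c*nx-s*ny,s*nx+c*ny])))
    return out
def projv(c,P):
    q=R.from_quat(c['orientation']).inv().apply(P-np.array(c['origin']));s=q[:,:2]/q[:,2:];s=s*(1+c['k1']*(s**2).sum(1,keepdims=True))
    K=c['camera_matrix'];return s*K[0,0]+K[:2,2]
def samp(g,uv): return cv2.remap(g,uv[:,0].astype(np.float32)[None],uv[:,1].astype(np.float32)[None],cv2.INTER_LINEAR)[0]
def cost(p,c,g,z,hx,hy,sgn,sides,d=.003):
    tot=0
    for i,(P,n) in enumerate(rect(*p,hx,hy)):
        if i not in sides: continue
        def at(k):
            Q=P+n*k*d; return samp(g,projv(c,np.c_[Q,np.full(len(Q),z)]))
        tot+=np.mean(np.clip(sgn*(at(-1)-at(1)),-40,160))
    return -tot
def fit(c,p0,z,hx,hy,sgn,sides=(0,1,2,3)):
    g=cv2.GaussianBlur(cv2.cvtColor(c['color'],cv2.COLOR_BGR2GRAY),(0,0),.7).astype(np.float32)
    best=None
    for dx in(-.005,0,.005):
     for dy in(-.005,0,.005):
      for a in(-.06,0,.06):
        x0=np.array(p0)+[dx,dy,a]
        r=minimize(cost,x0,args=(c,g,z,hx,hy,sgn,sides),method='Nelder-Mead',options=dict(initial_simplex=x0+np.array([[0,0,0],[.004,0,0],[0,.004,0],[0,0,.04]]),xatol=1e-5))
        if best is None or r.fun<best.fun: best=r
    return best.x,best.fun
E
python3 - <<'E'
from fit import *
c=pickle.load(open('top0.pkl','rb'))
f=lambda x,y,z:atz(c,280+(x+.5)/8-.5,140+(y+.5)/8-.5,z)[:2]
def sh(pts,z):
    P=np.array([f(x,y,z) for x,y in pts]);m=P.mean(0)
    TL,TR,BR,BL=P
    ys=(TL+BL-TR-BR); print(np.round(P,4).tolist(),'c',m.round(4),'yaw', np.arctan2(-ys[0],ys[1]), 'yaw2',np.arctan2(*(TL+TR-BL-BR)[::-1]),'size',np.linalg.norm(TL-TR),np.linalg.norm(BL-BR),np.linalg.norm(TL-BL),np.linalg.norm(TR-BR));return [*m,np.arctan2(-ys[0],ys[1])]
G=sh([(75,160),(592,65),(680,478),(145,575)],.1)
L=sh([(120,220),(543,78),(650,388),(232,540)],.12)
print(fit(c,L,.12,.047,.062,1))
print('gas',fit(c,G,.1,.062,.077,-1), fit(c,G,.1,.063,.078,-1))
print('depth',[c['depth'][180,320],c['depth'][180,330]])
s=pickle.load(open('side0.pkl','rb'))
f=lambda x,y,z:atz(s,260+(x+.5)/4-.5,150+(y+.5)/4-.5,z)[:2]
print('side lid corners',[f(*p,.12).round(4) for p in[(155,225),(285,182),(408,280),(265,335)]])
print('side lid fit',fit(s,L,.12,.047,.062,1))
# lever grip top, beaker, flask from top
t=lambda x,y,z:atz(c,210+(x+.5)/4-.5,140+(y+.5)/4-.5,z)[:2].round(4)
print('handle end',t(170,320,.142),'handle start',t(163,230,.13),'flask',t(78,295,.05),'beaker',t(712,213,.04))
E
```

```text
[[0.5805, 0.1658], [0.607, 0.0182], [0.4885, -0.0048], [0.4619, 0.1457]] c [0.5345 0.0812] yaw 0.17604802429608363 yaw2 0.17982320947370942 size 0.14992162449475357 0.15287378560766623 0.12020036994815068 0.12070773908152226
[[0.5595, 0.1516], [0.5989, 0.0335], [0.5116, 0.0051], [0.4701, 0.1206]] c [0.535  0.0777] yaw 0.33305439736373044 yaw2 0.324143470352263 size 0.12448241401923216 0.12273864171815309 0.09462839996859246 0.09184973363237495
(array([0.53399513, 0.07911617, 0.33533242]), np.float64(-636.56787109375))
gas (array([0.53363654, 0.08079653, 0.20607339]), np.float64(-368.74615478515625)) (array([0.5326887 , 0.08123095, 0.20317878]), np.float64(-380.5809326171875))
depth [np.float32(0.91733605), np.float32(0.9169222)]
side lid corners [array([0.4721, 0.1104]), array([0.5553, 0.1417]), array([0.5981, 0.032 ]), array([ 0.5112, -0.0015])]
side lid fit (array([0.53528508, 0.07616539, 0.34105533]), np.float64(-286.2231140136719))
handle end [0.442  0.2411] handle start [0.4918 0.2476] flask [0.4615 0.3115] beaker [ 0.5094 -0.0665]
```

```bash
cat > gas.py <<'E'
from fit import *
def side_lines(c,g,cx,cy,th,hx,hy,z,sgn,rng=.008,n=60,name=''):
    # per side: strongest edge position along normal at each station, then robust line
    ks=np.arange(-rng,rng+1e-9,.0005);res=[]
    for P,nn in rect(cx,cy,th,hx,hy,n):
        V=np.array([samp(g,projv(c,np.c_[P+nn*k,np.full(len(P),z)])) for k in ks]) # K x n
        D=-sgn*np.gradient(cv2.GaussianBlur(V,(1,0) if 0 else (1,5),1.0),axis=0)
        i=D.argmax(0);off=ks[i];st=D.max(0)
        t=np.linspace(-.85,.85,n);L=hy if abs(nn@[np.cos(th),np.sin(th)])>.5 else hx
        ok=st>0.4*np.median(st)
        for _ in range(6):
            a=np.polyfit(t[ok]*L,off[ok],1);r=off-np.polyval(a,t*L);ok=(abs(r)<max(.001,2*np.median(abs(r[ok]))))
        res.append((a[1],a[0],ok.sum(),st.mean()))
    return res
E
python3 - <<'E'
from gas import *
c=pickle.load(open('top0.pkl','rb'))
g=cv2.cvtColor(c['color'],cv2.COLOR_BGR2GRAY).astype(np.float32)
for nm,p,z,hx,hy,s in[('gas',(.5345,.081,.19),.1,.062,.077,-1),('lid',(.534,.079,.335),.12,.047,.062,1)]:
    print(nm)
    for r in side_lines(c,g,*p,hx,hy,z,s): print('off mm %.2f slope %.4f n %d str %.1f'%(r[0]*1e3,r[1],r[2],r[3]))
im=cv2.resize(c['color'][140:220,280:375],None,fx=8,fy=8,interpolation=cv2.INTER_CUBIC)
for p,z,hx,hy,col in[((.5345,.081,.18),.1,.062,.077,(0,255,0)),((.534,.0791,.335),.12,.047,.062,(0,0,255))]:
    cc,s=np.cos(p[2]),np.sin(p[2]);P=np.array([[cc*a-s*b+p[0],s*a+cc*b+p[1],z] for a,b in[(hx,hy),(hx,-hy),(-hx,-hy),(-hx,hy)]])
    uv=(projv(c,P)-[280,140]+.5)*8-.5;cv2.polylines(im,[uv.round().astype(int)],True,col,1)
cv2.imwrite('pics/ov0.png',im)
E
```

```text
gas
off mm -1.39 slope 0.0103 n 49 str 14.6
off mm 5.03 slope -0.0029 n 50 str 12.8
off mm 3.54 slope 0.0012 n 60 str 11.9
off mm -0.10 slope -0.0093 n 51 str 16.1
lid
off mm 0.87 slope 0.0015 n 59 str 24.3
off mm -0.56 slope -0.0012 n 60 str 25.9
off mm -1.14 slope -0.0001 n 60 str 25.0
off mm 0.63 slope 0.0021 n 60 str 29.1
```

View pics/ov0.png

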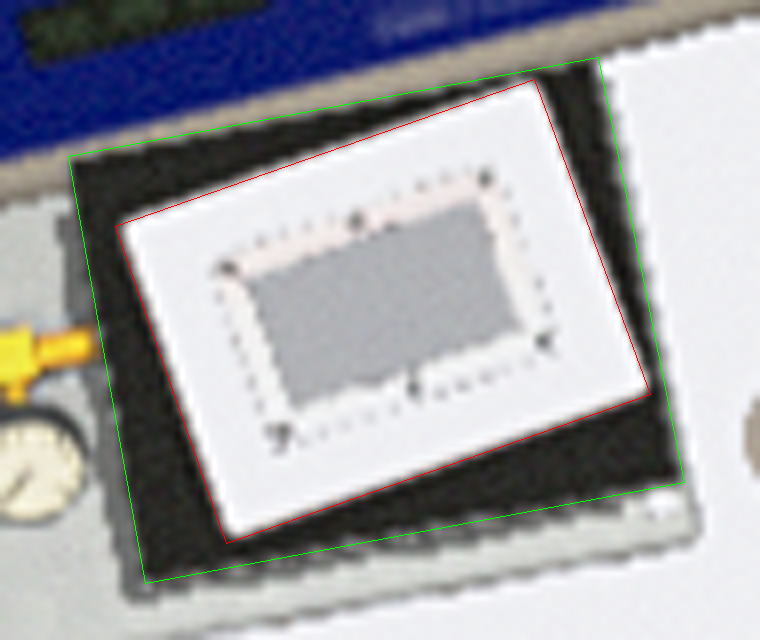

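```bash
cat >> gas.py <<'E'
def gasket(c,g,cx,cy,th,thr=60,hx=.062,hy=.077,z=.1,verbose=True):
    ks=np.arange(-.006,.008,.00025);res=[]
    for P,nn in rect(cx,cy,th,hx,hy,80):
        V=np.array([samp(g,projv(c,np.c_[P+nn*k,np.full(len(P),z)])) for k in ks])
        off=np.full(V.shape[1],np.nan)
        for j in range(V.shape[1]):
            v=V[:,j]
            if v[:6].min()>thr: continue
            i0=np.argmax(v<thr);k=np.argmax(v[i0:]>thr)+i0
            if k>i0: off[j]=ks[k-1]+.00025*(thr-v[k-1])/(v[k]-v[k-1])
        L=hy if abs(nn@[np.cos(th),np.sin(th)])>.5 else hx
        t=np.linspace(-.85,.85,80)*L;ok=np.isfinite(off)
        for _ in range(6):
            a=np.polyfit(t[ok],off[ok],1);r=abs(off-np.polyval(a,t));ok=r<max(.0006,2*np.median(r[ok]))
        res.append((a[1]*1e3,a[0],int(ok.sum())))
    return np.array(res)
E
python3 - <<'E'
from gas import *
np.set_printoptions(suppress=True,precision=4)
c=pickle.load(open('top0.pkl','rb'))
g=cv2.cvtColor(c['color'],cv2.COLOR_BGR2GRAY).astype(np.float32)
for thr in(50,70,90): print(thr,gasket(c,g,.5345,.081,.18,thr))
s=pickle.load(open('side0.pkl','rb'))
gs=cv2.cvtColor(s['color'],cv2.COLOR_BGR2GRAY).astype(np.float32)
print(g[200,293:310], )
for i in range(275,306,2): pass
for y in range(205,222): print(y,g[y,310].round(),end=' ')
E
```

```text
50 [[-2.7627 -0.002  52.    ]
 [-2.5586  0.0018 59.    ]
 [-1.2835  0.0039 63.    ]
 [-3.3477 -0.0079 56.    ]]
70 [[-1.9724 -0.0041 61.    ]
 [-1.4127 -0.     46.    ]
 [-0.1768  0.0033 56.    ]
 [-2.2639 -0.0063 59.    ]]
90 [[-1.3246 -0.0053 62.    ]
 [-0.2777  0.0025 48.    ]
 [ 1.0303  0.0064 49.    ]
 [-1.492  -0.0067 65.    ]]
[113. 107.  80.  40.  49.  37.  36.  33.  38.  43.  36.  35.  64. 169.
 248. 245. 240.]
205 245.0 206 195.0 207 69.0 208 24.0 209 39.0 210 92.0 211 124.0 212 116.0 213 164.0 214 220.0 215 218.0 216 209.0 217 189.0 218 184.0 219 230.0 220 241.0 221 240.0
```

```bash
python3 - <<'E'
from h import *
c=pickle.load(open('top0.pkl','rb'));d=c['depth']
K=c['camera_matrix'];v,u=np.mgrid[0:400,0:640]
X=np.stack([(u-K[0,2])/K[0,0]*d,(v-K[1,2])/K[1,1]*d,d],-1).reshape(-1,3)
W=(R.from_quat(c['orientation']).apply(X)+c['origin']).reshape(400,640,3)
np.set_printoptions(suppress=True,precision=3,linewidth=200)
for p in[(425,176),(440,160),(500,165),(600,160),(630,40),(320,150),(320,140),(255,150),(300,100),(395,100),(300,60),(330,182),(252,185),(251,205),(246,170),(250,165),(190,180),(195,230)]: print(p,W[p[1],p[0]])
ok=(d>0)
for x in np.arange(.2,.75,.05):
    row=[]
    for y in np.arange(-.6,.45,.05):
        m=ok&(abs(W[...,0]-x)<.025)&(abs(W[...,1]-y)<.025)&(W[...,2]>-.2)
        row.append(int(1000*W[...,2][m].max()) if m.any() else -999)
    print('%.2f'%x,row)
E
```

```text
(425, 176) [ 0.534 -0.132  0.142]
(440, 160) [ 0.564 -0.157  0.171]
(500, 165) [ 0.553 -0.282  0.168]
(600, 160) [ 0.562 -0.49   0.169]
(630, 40) [ 0.817 -0.565  0.182]
(320, 150) [0.615 0.095 0.039]
(320, 140) [0.633 0.095 0.07 ]
(255, 150) [0.606 0.246 0.086]
(300, 100) [0.701 0.138 0.156]
(395, 100) [ 0.723 -0.081  0.086]
(300, 60) [0.779 0.136 0.185]
(330, 182) [0.525 0.073 0.122]
(252, 185) [0.519 0.245 0.123]
(251, 205) [0.473 0.244 0.143]
(246, 170) [0.556 0.262 0.108]
(250, 165) [ 0.587  0.272 -0.001]
(190, 180) [0.544 0.411 0.039]
(195, 230) [0.424 0.406 0.002]
0.20 [-999, -999, -999, -999, -999, -999, -999, -999, -999, -999, -999, 550, 524, 440, 326, -999, -999, -999, -999, -999, -999]
0.25 [-999, -999, -999, -999, -999, -999, -999, -999, -999, 689, 668, 593, 526, 416, 331, -999, -999, -999, -999, -999, 435]
0.30 [-999, -999, -999, -999, -999, -999, -999, -999, 664, 704, 670, 587, -999, -999, -999, -999, -999, -999, -15, -5, 409]
0.35 [-999, -999, -999, -999, -999, -999, -999, -999, -999, -999, 2, -999, -999, -999, -999, -999, -999, -999, -16, -9, 373]
0.40 [5, 14, 12, 5, 31, 34, 20, 22, 4, 4, 44, 5, 5, 6, 5, 5, 5, 5, 6, 6, 484]
0.45 [91, 14, 14, 35, 36, 36, 23, 24, 21, 6, 68, 5, 14, 102, 121, 103, 16, 152, 107, 107, 483]
0.50 [90, 14, 13, 21, 21, 20, 19, 21, 5, 77, 78, 72, 124, 127, 128, 123, 52, 144, 108, 54, 483]
0.55 [153, 175, 173, 174, 174, 173, 173, 174, 175, 173, 72, 74, 124, 127, 127, 124, 41, 128, 115, 6, 483]
0.60 [168, 174, 173, 328, 185, 187, 186, 174, 173, 176, 6, 5, 103, 124, 124, 105, 112, 125, 6, 5, 483]
0.65 [174, 174, 187, 308, 187, 188, 189, 187, 184, 174, 71, 95, 114, 132, 150, 157, 158, 158, 5, 6, 483]
0.70 [175, 184, 189, 307, 190, 187, 189, 188, 188, 174, 89, 157, 158, 159, 158, 161, 160, 160, 157, 5, 483]
```

>>> step_arm(
  slide=[
    [0,0,0],
    [0,0,0],
    [22,-27,1],
    [22,-27,1],
    [22,-27,1],
    [22,-27,1],
    [22,-27,1],
    [22,-27,1],
    [22,-27,1],
    [22,-27,1],
    [22,-27,1],
    [22,-27,1],
    [22,-27,1],
    [22,-27,1],
    [22,-27,1],
    [22,-27,1],
    [22,-27,1],
    [22,-27,1],
    [22,-27,1],
    [22,-27,1],
  ],
  twist=[4.3,4.27,0,0,0,0,0,0,0,0,0,0,0,0,0,0,0,0,0,0],
  jaw=0,
)

```text
time: 1.77
position: [0.5053, -0.0389, 0.2213]
tool_rot: [0.996, 0.092, -0.0, -0.0]
ft_force: [0.6, -0.0, 0.3]
grip_width: 0.0002
```

>>> step_arm(
  slide=[
    [5,-7,0],
    [5,-7,10],
    [0,0,25],
    [0,0,25],
    [0,0,20],
    [0,0,12],
    [0,0,5],
    [0,0,0],
    [0,0,0],
  ],
  twist=[0,0,0,0,0,0,0,0,0],
)

```text
time: 2.52
position: [0.5121, -0.0257, 0.1244]
tool_rot: [0.996, 0.091, -0.0, -0.0]
ft_force: [0.2, -0.4, 0.2]
grip_width: 0.0004
```

```bash
python3 - <<'E'
from rig import robot
from h import *
o=robot.get_obs();print(o['position'],o['ft_force'])
s=robot.camera('side');pickle.dump(s,open('side1.pkl','wb'));crop(s,260,130,150,150,4,'pics/s1.png')
d=o['position'][:2]-[.5345,.0811];a=.184;print(d@[np.cos(a),np.sin(a)],d@[-np.sin(a),np.cos(a)])
E
```

```text
[ 0.51212913 -0.02569034  0.12439448] [ 0.1798179  -0.41559476  0.20742333]
-0.04153198204591982 -0.10089463032052778
```

View pics/s1.png

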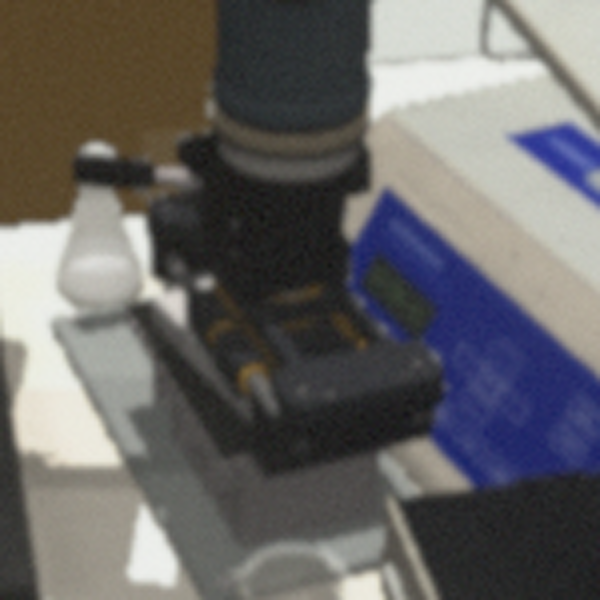

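>>> step_arm(
  slide=[
    [1.5,-3,0],
    [0,-3,0],
    [0,-3,0],
    [0,-2,0],
    [0,-1.5,0],
    [0,-1.5,0],
    [0,-1,0],
    [0,-1,0],
  ],
  twist=[0,0,0,0,0,0,0,0],
)

```text
time: 3.23
position: [0.5108, -0.0089, 0.1246]
tool_rot: [0.996, 0.092, 0.0, 0.0]
ft_force: [0.5, -0.1, -0.6]
grip_width: 0.0007
```

>>> step_arm(
  slide=[
    [0,-1,0],
    [0,-1,0],
    [0,-1,0],
    [0,-1,0],
  ],
  twist=[0,0,0,0],
)

```text
time: 3.57
position: [0.5101, -0.0051, 0.1245]
tool_rot: [0.996, 0.091, -0.0, -0.0]
ft_force: [-0.3, 0.0, 0.3]
grip_width: 0.0005
```

>>> step_arm(
  slide=[
    [0,-1,0],
    [0,-1,0],
    [0,-1,0],
    [0,0,0],
  ],
  twist=[0,0,0,0],
)

```text
time: 3.9
position: [0.5096, -0.0025, 0.1246]
tool_rot: [0.996, 0.092, -0.0, 0.0]
ft_force: [-0.3, -2.8, 0.2]
grip_width: 0.0002
```

>>> step_arm(
  slide=[
    [0,-1,0],
    [0,-1,0],
    [0,-1,0],
    [0,-1,0],
    [0,-1,0],
    [0,-1,0],
    [0,-1,0],
    [0,0,0],
  ],
  twist=[0,0,0,0,0,0,0,0],
)

```text
time: 4.57
position: [0.5082, 0.005, 0.1245]
tool_rot: [0.996, 0.092, -0.0, -0.0]
ft_force: [-0.5, -2.8, 0.5]
grip_width: 0.0005
```

>>> step_arm(
  slide=[
    [0,5,0],
    [0,15,0],
    [-5,15,-20],
    [-10,30,-20],
    [-15,40,-20],
    [-10,40,0],
    [-5,35,0],
    [0,20,0],
    [0,0,0],
  ],
  twist=[0,0,0,0,0,0,0,0,0],
)

```text
time: 5.32
position: [0.5032, -0.2001, 0.1829]
tool_rot: [0.996, 0.089, 0.002, 0.002]
ft_force: [0.1, -0.4, -0.2]
grip_width: 0.0003
```

```bash
cat > look.py <<'E'
import sys
from rig import robot
from gas import *
np.set_printoptions(suppress=True,precision=4)
tag=sys.argv[1];p0=[float(a) for a in sys.argv[2:5]]
c=robot.camera('top');pickle.dump(c,open(f'top{tag}.pkl','wb'))
g=cv2.cvtColor(c['color'],cv2.COLOR_BGR2GRAY).astype(np.float32)
crop(c,280,140,95,80,8,f'pics/t{tag}.png')
p,f=fit(c,p0,.12,.047,.062,1)
for _ in range(2):
    r=np.array(side_lines(c,g,*p,.047,.062,.12,1))
    dx=(r[0,0]-r[1,0])/2;dy=(r[2,0]-r[3,0])/2;da=np.mean([-r[0,1],r[1,1],r[2,1],-r[3,1]])
    p=p+[dx*np.cos(p[2])-dy*np.sin(p[2]),dx*np.sin(p[2])+dy*np.cos(p[2]),da]
print('lid',p,f);print(r[:,:3])
gc=np.array([.5345,.0811]);a=.184;d=p[:2]-gc
print('rel mm',1e3*(d@[np.cos(a),np.sin(a)]),1e3*(d@[-np.sin(a),np.cos(a)]),'yaw',p[2]-a)
print('gasket chk');print(gasket(c,g,.5345,.0811,.184,80))
E
python3 look.py 2 .535 .083 .22
```

```text
lid [0.5362 0.0868 0.2893] -633.138427734375
[[ 0.      0.0032 60.    ]
 [ 0.      0.0017 60.    ]
 [-0.0003  0.0018 60.    ]
 [-0.0003 -0.001  60.    ]]
rel mm 2.7410530387497034 5.286974596004109 yaw 0.10529994563137973
gasket chk
[[-1.473  -0.0057 52.    ]
 [-0.5329 -0.001  46.    ]
 [ 0.1795 -0.0045 43.    ]
 [-1.6358 -0.001  74.    ]]
```

View pics/t2.png

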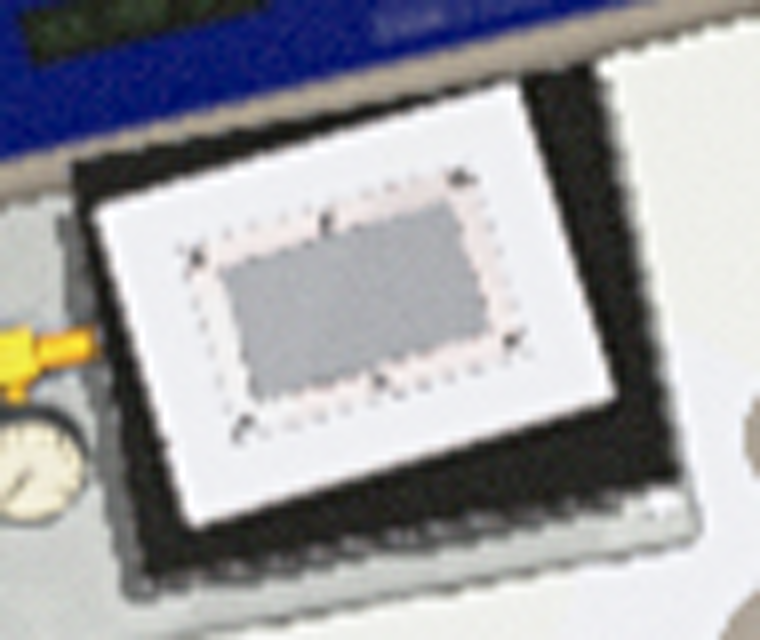

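>>> step_arm(
  slide=[
    [10,-29,-4],
    [13,-38,-3],
    [13,-38,-3],
    [13,-38,-3],
    [13,-38,-2],
    [13,-38,-2],
    [13,-38,0],
    [13,-38,0],
    [13,-38,0],
    [13,-38,0],
    [0,0,15],
    [0,0,25],
    [0,0,22],
    [0,0,10],
    [0,0,4],
    [0,0,0],
  ],
  twist=[0,0,0,0,0,0,0,0,0,0,0,0,0,0,0,0],
)

```text
time: 6.7
position: [0.5574, 0.1932, 0.1223]
tool_rot: [0.996, 0.092, -0.001, -0.0]
ft_force: [0.1, 0.6, 0.3]
grip_width: 0.0005
```

```bash
cat > uv.py <<'E'
from rig import robot
import numpy as np
o=robot.get_obs();d=o['position'][:2]-[.5345,.0811];a=.184
print('u,v mm',1e3*(d@[np.cos(a),np.sin(a)]),1e3*(d@[-np.sin(a),np.cos(a)]),'z',o['position'][2],o['ft_force'].round(2))
E
python3 uv.py
```

```text
u,v mm 43.069365005909624 105.99184286387542 z 0.12233358295023751 [0.12 0.58 0.35]
```

>>> step_arm(
  slide=[
    [2,5,0],
    [0,8,0],
    [0,6,0],
    [0,3,0],
    [0,2,0],
    [0,2,0],
    [0,1.5,0],
    [0,1.5,0],
    [0,1.5,0],
    [0,1,0],
    [0,1,0],
    [0,0,0],
  ],
  twist=[0,0,0,0,0,0,0,0,0,0,0,0],
)

```text
time: 7.7
position: [0.5678, 0.1622, 0.1242]
tool_rot: [0.996, 0.091, 0.002, -0.001]
ft_force: [0.5, 5.2, 2.3]
grip_width: 0.0005
```

```bash
python3 uv.py
```

```text
u,v mm 47.537785419570106 73.62767361691209 z 0.1242052555392008 [0.55 5.21 2.3 ]
```

>>> step_arm(
  slide=[
    [0,1,0],
    [0,1,0],
    [0,1,0],
    [0,1,0],
    [0,1,0],
    [0,1,0],
    [0,1,0],
    [0,1,0],
    [0,1,0],
    [0,0,0],
  ],
  twist=[0,0,0,0,0,0,0,0,0,0],
)

```text
time: 8.53
position: [0.5695, 0.1533, 0.1242]
tool_rot: [0.996, 0.091, 0.002, -0.001]
ft_force: [1.7, 5.1, 2.0]
grip_width: 0.0006
```

```bash
python3 uv.py
```

```text
u,v mm 47.62464276310664 64.581448628014 z 0.12420339139549745 [1.73 5.11 1.99]
```

>>> step_arm(
  slide=[
    [0,-5,0],
    [0,-8,0],
    [0,0,-30],
    [0,0,-35],
    [-20,-16,-10],
    [-28,-22,0],
    [-28,-22,0],
    [-28,-22,0],
    [-26,-18,0],
    [0,0,0],
    [0,0,0],
  ],
  twist=[0,0,0,0,0,0,0,0,0,0,0],
)

```text
time: 9.45
position: [0.4174, 0.2402, 0.1981]
tool_rot: [0.996, 0.093, -0.001, 0.001]
ft_force: [1.1, -0.4, -0.0]
grip_width: 0.0004
```

```bash
python3 uv.py; python3 look.py 3 .533 .078 .23
```

```text
u,v mm -85.99738362939136 177.82209756139594 z 0.19811198969717453 [ 1.12 -0.42 -0.02]
lid [0.5344 0.0731 0.2084] -629.2503051757812
[[ 0.0002 -0.0027 60.    ]
 [ 0.0001  0.0005 60.    ]
 [-0.0004  0.0007 60.    ]
 [-0.0004  0.0028 60.    ]]
rel mm -1.6052868109394953 -7.8089761766699395 yaw 0.02439799732984499
gasket chk
[[-1.6472 -0.0005 78.    ]
 [-0.6493  0.0029 37.    ]
 [ 0.6651 -0.0075 44.    ]
 [-1.7525 -0.0022 25.    ]]
```

View pics/t3.png

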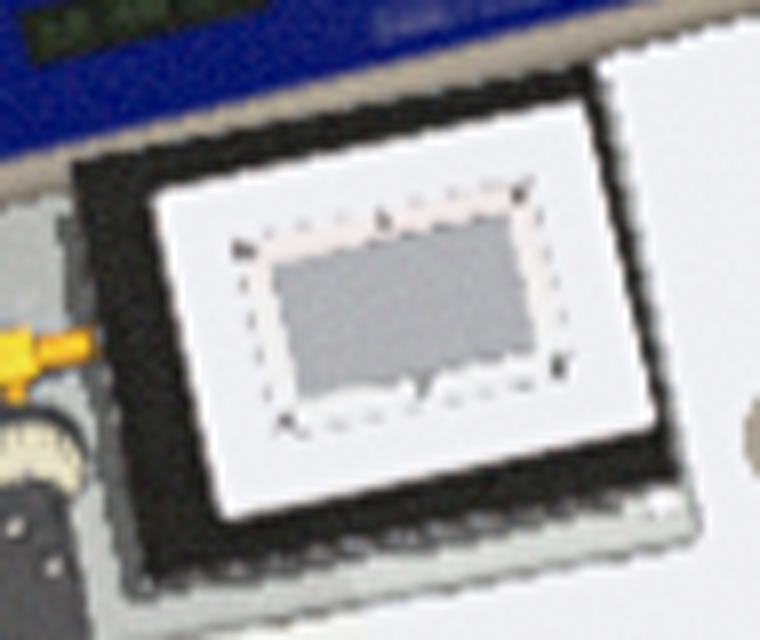

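>>> step_arm(
  slide=[
    [5,20,0],
    [8,33,0],
    [8,35,0],
    [8,35,0],
    [8,35,0],
    [8,35,0],
    [8,35,0],
    [8,35,0],
    [5,20,0],
    [0,0,5],
    [0,0,25],
    [0,0,25],
    [0,0,13],
    [0,0,6],
    [0,0,1],
    [0,0,0],
  ],
  twist=[0,0,0,0,0,0,0,0,0,0,0,0,0,0,0,0],
)

```text
time: 10.83
position: [0.5366, -0.0266, 0.1231]
tool_rot: [0.996, 0.091, -0.0, -0.0]
ft_force: [0.1, -0.4, -0.2]
grip_width: 0.0002
```

```bash
python3 uv.py
```

```text
u,v mm -17.682035798116 -106.29197007754507 z 0.1230531912163861 [ 0.12 -0.36 -0.2 ]
```

>>> step_arm(
  slide=[
    [-1.5,-5,0],
    [0,-7,0],
    [0,-5,0],
    [0,-3,0],
    [0,-2,0],
    [0,-2,0],
    [0,-1.5,0],
    [0,-1.5,0],
    [0,-1.5,0],
    [0,-1.5,0],
    [0,-1,0],
    [0,-1,0],
    [0,-1,0],
    [0,-1,0],
    [0,0,0],
  ],
  twist=[0,0,0,0,0,0,0,0,0,0,0,0,0,0,0],
)

```text
time: 12.08
position: [0.5287, 0.0065, 0.1233]
tool_rot: [0.996, 0.091, 0.0, 0.0]
ft_force: [0.2, -4.6, 0.5]
grip_width: 0.0007
```

```bash
python3 uv.py
```

```text
u,v mm -19.309451088183785 -72.24573206862927 z 0.12334167688425639 [ 0.25 -4.63  0.46]
```

>>> step_arm(
  slide=[
    [0,-1,0],
    [0,0,0],
    [0,6,0],
    [0,15,0],
    [-5,15,-20],
    [-10,30,-20],
    [-15,40,-20],
    [-10,40,0],
    [-5,35,0],
    [0,20,0],
    [0,0,0],
  ],
  twist=[0,0,0,0,0,0,0,0,0,0,0],
)

```text
time: 13.0
position: [0.5222, -0.1974, 0.1808]
tool_rot: [0.996, 0.089, 0.001, 0.0]
ft_force: [-0.3, 0.4, 0.4]
grip_width: 0.0005
```

```bash
python3 uv.py; python3 look.py 4 .533 .081 .19
```

```text
u,v mm -63.04297205913095 -271.53503165938395 z 0.18084128144698033 [-0.28  0.4   0.38]
lid [0.5349 0.0808 0.1787] -640.0
[[ 0.0001  0.0009 60.    ]
 [ 0.     -0.0017 58.    ]
 [-0.0003 -0.0028 59.    ]
 [-0.0004  0.0008 60.    ]]
rel mm 0.376429832968564 -0.4201512212490033 yaw -0.005256349681959427
gasket chk
[[-1.6032 -0.0015 79.    ]
 [-0.5351 -0.0031 44.    ]
 [ 0.2355 -0.0011 56.    ]
 [-1.624  -0.0003 75.    ]]
```

View pics/t4.png

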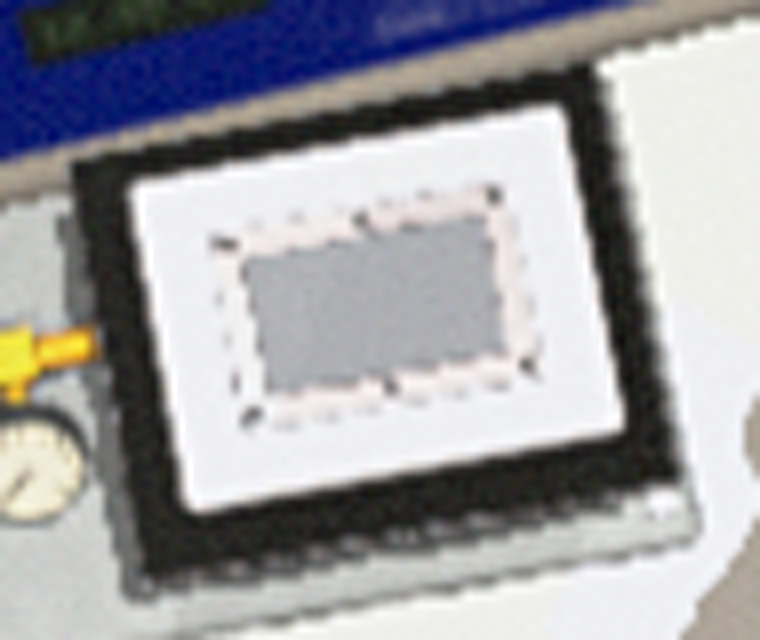

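```bash
python3 - <<'E'
from rig import robot
from gas import *
s=robot.camera('side');pickle.dump(s,open('side4.pkl','wb'))
im=cv2.resize(s['color'][180:255,285:385],None,fx=8,fy=8,interpolation=cv2.INTER_CUBIC)
print(fit(s,(.535,.08,.18),.12,.047,.062,1))
# overlay expected: gasket and lid bottom footprint, shifted so lid-top fit matches
for p,z,hx,hy,col in[((.5345,.0811,.184),.1,.062,.077,(0,255,0)),((.5345,.0811,.184),.12,.047,.062,(0,0,255)),((.5345,.0811,.184),.1,.047,.062,(255,0,0))]:
    cc,q=np.cos(p[2]),np.sin(p[2]);P=np.array([[cc*a-q*b+p[0],q*a+cc*b+p[1],z] for a,b in[(hx,hy),(hx,-hy),(-hx,-hy),(-hx,hy)]])
    uv=(projv(s,P)-[285,180]+.5)*8-.5;cv2.polylines(im,[uv.round().astype(int)],True,col,1)
cv2.imwrite('pics/s4.png',im)
E
```

```text
(array([0.53426211, 0.0795765 , 0.2071659 ]), np.float64(-159.74508666992188))
```

View pics/s4.png

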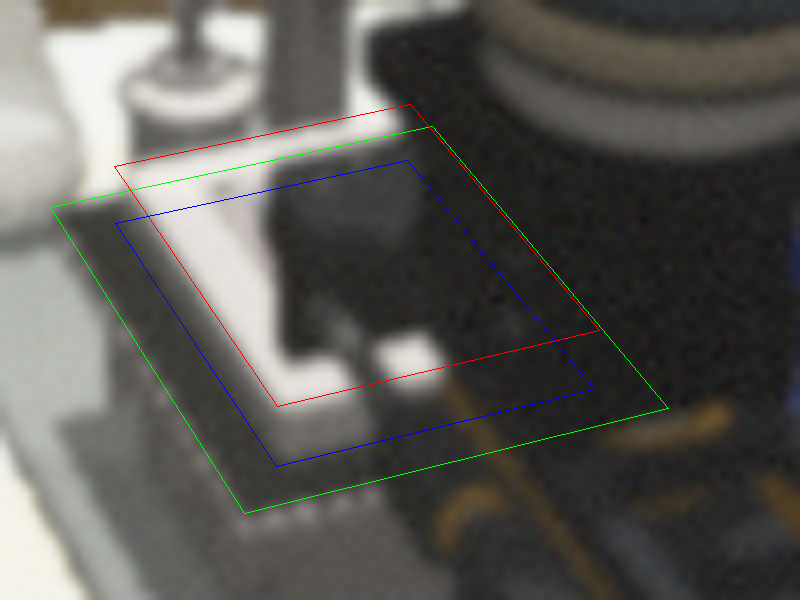

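>>> step_arm(
  slide=[
    [0,-20,-10],
    [2,-38,-10],
    [2,-38,0],
    [2,-38,0],
    [2,-38,0],
    [2,-38,0],
    [2,-38,0],
    [2,-38,0],
    [2,-38,0],
    [2,-38,0],
    [2,-38,0],
    [0,-30,0],
    [0,-14,0],
    [0,0,0],
    [0,0,0],
  ],
  twist=[0,0,0,0,0,0,0,0,0,0,0,0,0,0,0],
)

```text
time: 14.35
position: [0.4582, 0.2486, 0.2005]
tool_rot: [0.996, 0.094, -0.001, -0.0]
ft_force: [0.8, -0.2, 0.6]
grip_width: 0.0005
```

```bash
python3 uv.py; python3 - <<'E'
from rig import robot
from h import *
s=robot.camera('side');crop(s,240,110,150,150,5,'pics/s5.png')
E
```

```text
u,v mm -44.371550645308254 178.61522881811013 z 0.2004987410651926 [ 0.81 -0.15  0.58]
```

View pics/s5.png

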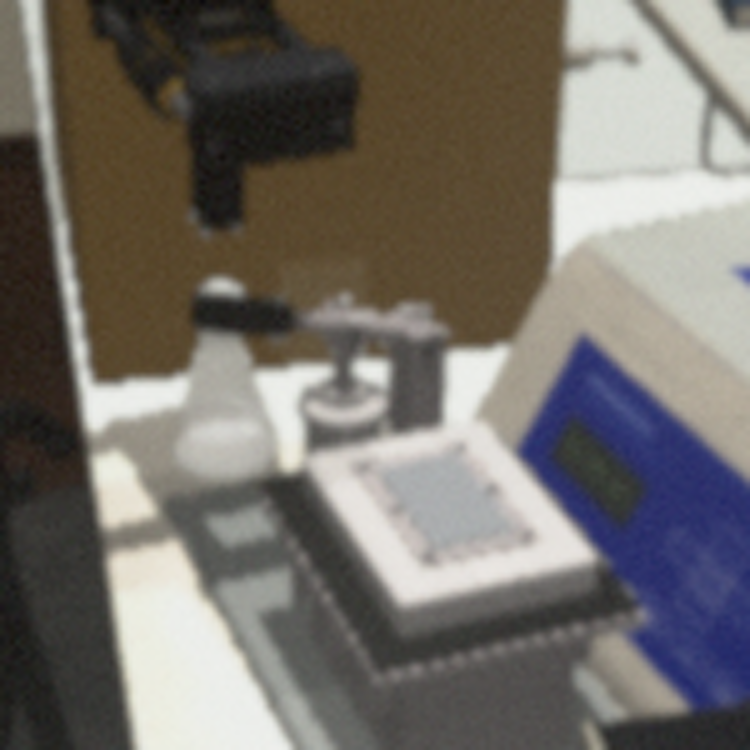

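```bash
python3 - <<'E'
from rig import robot
from gas import *
s=robot.camera('side')
w=lambda u,v,z:[.5345+u*.983-v*.183,.0811+u*.183+v*.983,z]
for u,v,z in[(-.062,.172,.152),(-.041,.172,.145),(-.01,.172,.136),(-.0444,.1786,.1835)]: print(((proj(s,w(u,v,z))-[240,110]+.5)*5-.5).round())
for u in(-.062,-.041,-.01):
  c=pickle.load(open('top4.pkl','rb'));print(u,((proj(c,w(u,.172,.145))-[210,140]+.5)*4-.5).round())
print(fit(s,(.535,.0805,.18),.12,.047,.062,1))
E
```

```text
[191. 292.]
[231. 298.]
[290. 303.]
[218. 224.]
-0.062 [173. 320.]
-0.041 [167. 281.]
-0.01 [157. 225.]
(array([0.53503777, 0.07821719, 0.18618096]), np.float64(-280.98382568359375))
```

>>> step_arm(
  slide=[
    [1,6,10],
    [0,0,15],
    [0,0,10],
    [0,0,8],
    [0,0,8],
    [0,0,8],
    [0,0,8],
    [0,0,6],
    [0,0,4],
    [0,0,3],
    [0,0,2],
    [0,0,0],
  ],
  twist=[0,0,0,0,0,0,0,0,0,0,0,0],
)

```text
time: 15.45
position: [0.4607, 0.2405, 0.1183]
tool_rot: [0.996, 0.092, -0.002, 0.001]
ft_force: [-4.8, -2.0, 6.1]
grip_width: 0.0005
```

```bash
python3 uv.py; python3 - <<'E'
from rig import robot
from h import *
s=robot.camera('side');crop(s,240,110,150,150,5,'pics/s6.png')
E
```

```text
u,v mm -43.38812886010208 170.25036530300795 z 0.11828797990617117 [-4.76 -2.    6.1 ]
```

View pics/s6.png

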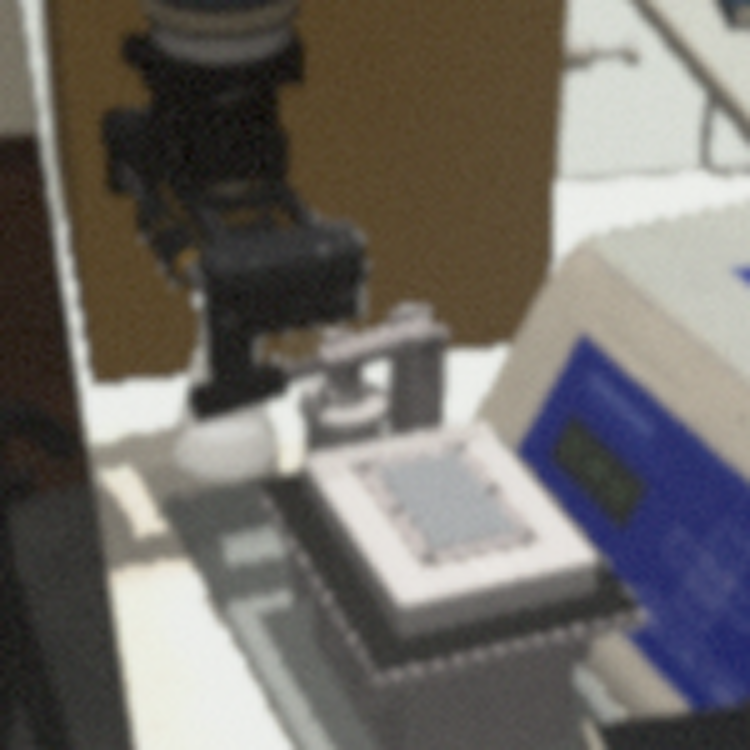

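>>> step_arm(
  slide=[
    [-2,0,2],
    [-2,0,2],
    [-1,0,1],
    [0,0,1],
    [0,0,0],
  ],
  twist=[0,0,0,0,0],
)

```text
time: 15.92
position: [0.4604, 0.2405, 0.1139]
tool_rot: [0.996, 0.092, 0.003, -0.0]
ft_force: [0.4, -1.9, 9.1]
grip_width: 0.0009
```

>>> step_arm(
  slide=[
    [0,0,1],
    [0,0,1],
    [0,0,1],
    [0,0,0],
    [0,0,0],
  ],
  twist=[0,0,0,0,0],
)

```text
time: 16.33
position: [0.4605, 0.2405, 0.113]
tool_rot: [0.996, 0.092, 0.004, -0.0]
ft_force: [-3.1, -2.6, 22.9]
grip_width: 0.0006
```

>>> step_arm(
  slide=[
    [0,0,-3],
    [1,0,-10],
    [2,0,-15],
    [2,0,-20],
    [0,0,-20],
    [0,0,-7],
    [0,0,0],
    [0,0,0],
    [0,0,0],
    [0,0,0],
  ],
  twist=[0,0,0,0,0,0,0,0,0,0],
)

```text
time: 17.17
position: [0.4616, 0.2409, 0.1835]
tool_rot: [0.996, 0.091, -0.001, 0.0]
ft_force: [0.6, -0.6, 0.4]
grip_width: 0.0002
```

```bash
python3 uv.py; python3 - <<'E'
from rig import robot
from h import *
s=robot.camera('side');crop(s,240,110,150,150,5,'pics/s7.png')
E
```

```text
u,v mm -42.43902283700272 170.44360032413874 z 0.18348504549164252 [ 0.64 -0.57  0.36]
```

View pics/s7.png

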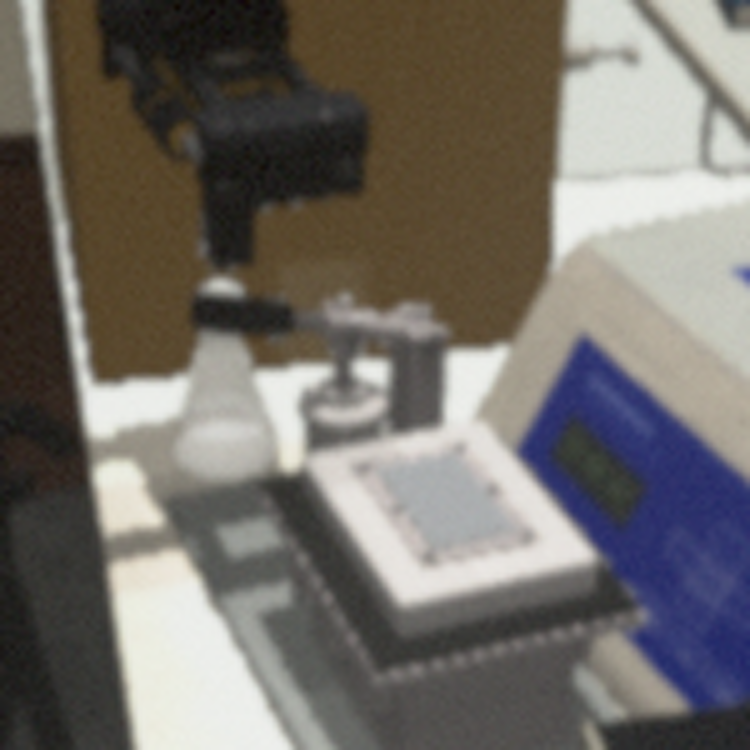

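>>> step_arm(
  slide=[
    [0,0,10],
    [0,0,12],
    [0,0,10],
    [0,0,10],
    [-2,0,10],
    [-2,0,8],
    [-1,0,6],
    [0,0,4],
    [0,0,2],
    [0,0,1],
    [0,0,1],
    [0,0,0],
    [0,0,0],
  ],
  twist=[0,0,0,0,0,0,0,0,0,0,0,0,0],
)

```text
time: 18.3
position: [0.4593, 0.2405, 0.1129]
tool_rot: [0.996, 0.092, 0.002, -0.0]
ft_force: [-3.5, -2.1, 20.4]
grip_width: 0.0005
```

>>> step_arm(
  slide=[
    [0,0,-3],
    [1,0,-10],
    [2,0,-15],
    [2,0,-20],
    [0,0,-20],
    [0,0,-6],
    [0,0,0],
    [0,0,0],
    [0,0,0],
    [0,0,0],
  ],
  twist=[0,0,0,0,0,0,0,0,0,0],
)

```text
time: 19.13
position: [0.4615, 0.2409, 0.1834]
tool_rot: [0.996, 0.091, -0.002, 0.0]
ft_force: [-0.1, -0.1, -0.2]
grip_width: 0.0007
```

>>> step_arm(
  slide=[
    [0,0,10],
    [0,0,12],
    [0,0,10],
    [0,0,10],
    [-2,0,10],
    [-2,0,8],
    [-1,0,6],
    [0,0,4],
    [0,0,2],
    [0,0,1],
    [0,0,1],
    [0,0,0],
    [0,0,0],
  ],
  twist=[0,0,0,0,0,0,0,0,0,0,0,0,0],
)

```text
time: 20.22
position: [0.4592, 0.2405, 0.1129]
tool_rot: [0.996, 0.092, 0.002, -0.0]
ft_force: [-3.4, -1.6, 20.9]
grip_width: 0.0006
```

>>> step_arm(
  slide=[
    [0,0,-3],
    [1,0,-10],
    [2,0,-15],
    [2,0,-20],
    [0,0,-20],
    [0,0,-6],
    [0,0,0],
    [0,0,0],
    [0,0,0],
    [0,0,0],
  ],
  twist=[0,0,0,0,0,0,0,0,0,0],
)

```text
time: 21.05
position: [0.4615, 0.2409, 0.1834]
tool_rot: [0.996, 0.091, -0.001, 0.0]
ft_force: [-0.1, -0.1, -0.3]
grip_width: 0.0005
```

>>> step_arm(
  slide=[
    [0,0,-20],
    [-10,0,-20],
    [-20,0,-15],
    [-10,0,0],
    [0,0,0],
    [0,0,0],
    [0,0,0],
  ],
  twist=[0,0,0,0,0,0,0],
)

```text
time: 21.63
position: [0.4234, 0.2338, 0.2388]
tool_rot: [0.996, 0.091, -0.001, 0.0]
ft_force: [0.4, 0.8, 0.9]
grip_width: 0.0005
```

```bash
python3 look.py 8 .535 .081 .18; python3 - <<'E'
from rig import robot
from h import *
s=robot.camera('side');crop(s,240,150,150,160,4,'pics/s8.png')
E
```

```text
lid [0.5349 0.0806 0.1811] -640.0
[[ 0.0002 -0.0007 60.    ]
 [ 0.0001  0.0001 60.    ]
 [-0.0004 -0.0003 60.    ]
 [-0.0004 -0.0018 60.    ]]
rel mm 0.31524459021634016 -0.548594090955799 yaw -0.0028680184361399297
gasket chk
[[-1.6426 -0.0013 77.    ]
 [-0.6684  0.0023 40.    ]
 [ 0.9916 -0.0026 55.    ]
 [-1.8123 -0.0035 70.    ]]
```

View pics/s8.png

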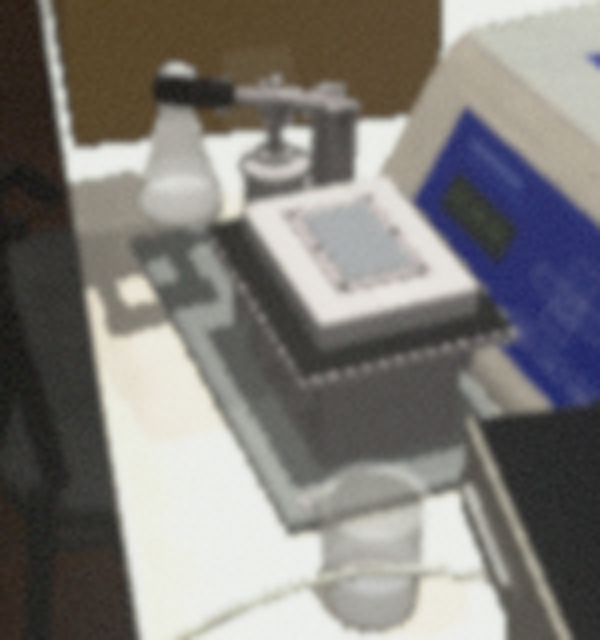

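View pics/t8.png

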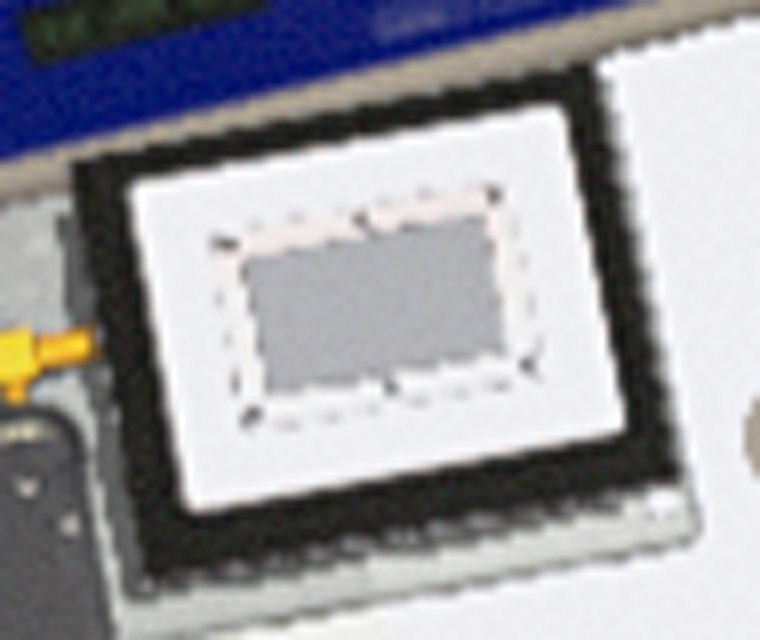

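The lid sits square with an even band of gasket showing. The lever is up, and the flask and beaker are where they were. I'm handing in.

```bash
python3 -c "
from rig import robot
print(robot.hand_in())"
```

```text
the job is handed in; nothing more can be done
None
```

I squared the lid with three taps: the right face near its front corner, the left face near its rear corner, then flat on the right face. I then worked the pump lever through three full strokes and handed the job in at about 22 s. The interface gave no verdict.

- **Lid:** in the last top view it is about 0.6 mm off the gasket's centre and 0.003 rad off square. An outline of a centred lid and gasket drawn on the side picture after the last tap also matched what could be seen.
- **Strokes:** each one reached the stop, with the force rising to 20–23 N. I saw the lever back up in the pictures after the first and last strokes. After the second I only had a clear gripper at zero force.
- **Flask and beaker:** both look unmoved in the final side picture. I did not measure them.
- **Disagreements:** the first tap shifted the lid more and turned it less than I expected, so the later taps corrected that. Unobstructed side-camera fits put the lid 2–3 mm further to the robot's right than the top camera did, both before and after the taps. I took this as calibration error. I judged the gasket's far and near edges with about 0.5 mm of uncertainty, well inside the 5 mm limit.

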